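Refit the test knob on the door chime and hold it pressed

ROBOT

A 6-joint arm with a two-finger parallel gripper is mounted at the origin on the work surface. World frame = base frame: x ahead of the robot, y to its left, z up, the work surface at z = 0. Lengths are in m, angles in rad, forces in N, time in s.
With the tool pointing down it reaches from about 0.15 to 0.775 m from the base axis. Payload 6.1 kg.
Tool frame: the origin (TCP) lies at the very end of the fingers, on their centre line; the grasp point (between the pads) lies 19 mm behind it; z points along the fingers, y is the line along which they close (so a half turn about z gives the same grasp; the last joint's range is limited). The gripper opens to 85 mm and grips with 20 to 120 N. Pads are 22 mm wide; open, the fingers measure 114 mm over their backs; the gripper's body (76 mm by 85 mm) begins 54 mm behind the grasp point. The pads swing forward as they close: fully open they stand 13 mm farther back than shut.
Start: joints at [-1.119, 0.126, -0.04, 1.405, 0, 1.571], TCP at [0.229, -0.472, 0.231] pointing down, gripper open.
Joint ranges: [-2.72, 2.72], [-0.95, 1.95], [-1.27, 1.35], [-1.78, 2.02], [-1.46, 1.47], [-3.14, 3.14]. Speed limits (rad/s): [2.39, 2.39, 3.01, 3.14, 3.14, 3.14].

INTERFACE

Orientations are given as a unit quaternion [w, x, y, z].
In Python, from workcell import status, imaging, order gives the robot as it stands.
- The arm moves only by the shell command python3 -m handwheel 'ROWS' [FORCE]. ROWS is JSON, a list of rows, each a list of 3 entries, a list of its own where there are three numbers: the turn, a rotation vector about the tool's x, y, z as a fraction of full scale, then the shift along the tool's x, y, z as a fraction of full scale, then the gripper's target within -1 to 1 (shut at 1, half-way at 0, fully open at -1). A call has 1 to 20 rows; each row shifts and turns the commanded pose from where the row before left it, along the tool's axes as they then stand; what a row does not reach is not made up. Full scale, the value 1, is 0.02 m for a shift and 4 degrees for a turn. A row lasts 1/12 s, in which the tool goes at most 41.7 mm and 7.16 degrees, less where a joint would pass 70% of its speed; a pose out of reach is approached as far as the arm can. A call with a number of a shift or a turn outside -1 to 1 is refused whole. A call with a gripper value outside its range is refused whole. The fingers move at their own pace and stop on an object; FORCE is the grip in N (left out, the last holds). Time passes only in rows, so rows that do not move let the fingers close. It gives the time, the measured TCP pose, the force, the opening and the grip force at its end, in the units of the state.
- status.observe(): the state, without advancing time (a new reading comes with each control period).
- imaging.snapshot(name): name is "scene" or "top" or "wrist"; returns the picture (480x640x3 uint8, red, green, blue); there is no depth.
- imaging.camera_info(name): a dict with "mtx" (3x3 intrinsics, pixels), "rvec" (rotation vector, rad) and "tvec" (3), from world to camera coordinates, as OpenCV has them; the wrist camera has in their place "T_tool_cam" (4x4, takes a point from camera to tool coordinates, whose origin is the TCP and whose axes are the flange's). Camera axes: x right, y down, z forward; pixel columns grow to the right and rows downward; lengths in m; the calibration is good to about 2 mm. A picture is of the moment at which its call begins: read the wrist's pose just before it. camera_info takes no time and is no camera call.
- order.finish_job(): hands the job in; it is judged then, once.
Trained networks look in the newest picture that a camera, given by its name, has taken for a name from the list of things; names that differ only in an ending like _2 or _b are one class to them, and where a whole thing is asked for, a point or a joint stands for the part that bears it (a point fixed in the world has none). Each returns a list of dicts, best first, with "score" (0 to 1); they miss things now and then, are a little off and sometimes report something else, mostly with a low value. They report only what shows in the picture. A call takes as long as a camera call.
- imaging.recognise(label, camera): "rect" ([left, top, right, bottom] in pixels, round what is visible of it).
- imaging.masks_of(label, camera): "mask" (480x640 bool, what is visible of it) and "rect" ([left, top, right, bottom] in pixels, round what is visible of it).
- imaging.mark_of(label, camera): "position" ([row, column] in pixels: a listed point, or the origin of a listed thing).
The state is a dict: "t": time; "joint_positions": joint angles; "joint_velocities": joint speeds; "joint_efforts": joint torques, N m; "tcp_pos": TCP position; "ee_rot": TCP orientation; "ft_force": force on the tool from outside, world axes, zero at the start; "wrist_torque": the same for the moment, N m; "opening": opening from 0.0 (shut) to 1.0 (fully open); "grip_force": force on a finger pad.
Only numpy, scipy, OpenCV 4.12 (cv2) and the standard library are available. Lean on these libraries where they do the work, as an engineer would, in place of code of your own. Each camera call takes 0.05 s, during which the arm holds its last target. There are 200 camera calls.

TASK

The door chime's test knob has come off and is kept in the lidded pot on the turntable. Lift the lid off by its knob and set it down flat beside the pot, clear of it; then take the black pointer knob out, turn it to match the chime's D-shaped shaft, push it fully home and press it down against the spring. Finish while still holding the knob pressed down firmly, well past half of its travel, and leave the pot and the other things where they stand.

Things in the scene. Friction and masses are not known exactly. Their poses are not given: they have to be found in the camera images.
- lid_knob (a point): Middle of the grip of the pot's lid: an upright round knob 24 mm across, 34 mm tall, on the lid's axis; this point is 24 mm above the lid's flat top, 10 mm below the knob's top and 35 mm above the lid's lowest face. z is up. Once stood flat on the shelf (height 0) it is 35 mm high.
- lid: The loose wooden lid (132 mm across, 0.16 kg); origin at the centre of its lowest face. Its 6 mm disc rests on the pot's rim and a round plug under it, 102 mm across and 5 mm high, drops loosely into the mouth: lift it straight up. There is free shelf for it in the middle, between turntable and chime, on the robot's side (about 0.43 m ahead of the robot).
- pot: White ceramic pot, loose, 0.7 kg, standing on the turntable; origin at the centre of its underside. Outside 124 mm across and 56 mm tall; inside about 112 mm across, floor 6 mm thick, so a widely opened gripper does not fit in. Holds the black pointer knob, standing upright on its floor.
- knob_grip (a point): Grip point of the black pointer knob, a bar 50 long, 24 wide, 40 mm tall, standing upright. On the axis of its D-hole, 24 mm above its underside, 16 mm below its top. z up; x points to its tapered nose (tip 30 mm out; blunt tail 20 mm the other way; a metal line on top runs to the nose). Grip it across its flat sides, 24 mm apart along y, 32 mm long.
- knob: The same knob (45 g); origin on the hole's axis at its underside, same axes. The D-hole opens in the underside, 18 mm deep, 15.6 mm across its round; its flat is on the nose side, 4.3 mm from the axis; the mouth is countersunk 1.8 mm. It fits the shaft one way round only.
- knob_nose (a point): Point of the tapered nose of the black knob: 30 mm along x from knob_grip, at the same height.
- shaft_foot (a point): Foot of the steel D-shaft on the chime, on its axis at its collar's upper face, where the knob's underside sits when fully home (knob_grip then 24 mm above). z up; x points to the shaft's flat. Shaft 14 mm across, flat 3.5 mm from the axis, 16 mm tall, the top 3.5 mm tapering in by 2 mm. The collar's pointed nose reaches 26 mm out on the flat's side: the knob's nose goes above it.
- plunger (a joint): How far the shaft is pressed down, 0 (up) to 0.005 m (bottom stop); shaft_foot moves down with it. Spring: 1.6 N to start, about 9.6 N at the stop; it springs back when let go. Unpressed, the shaft's foot is 11 mm above the chime's top. The shaft can also turn stiffly about its axis (0.06 N m).
- chime: White door-chime unit fixed to the shelf, 170 mm (y) by 100 mm (x) by 60 mm tall, origin at the centre of its underside, x away from the robot at yaw 0. The shaft stands on its top, 35 mm from its centre toward its own -y. It may stand left or right, with the turntable on the other side.
- turntable: Round wooden lazy-susan, 260 mm across, its top 25 mm above the shelf; it does not turn in this task. Origin at the centre of its underside.
- bell: Small copper hand bell on the turntable, 46 mm across and 55 mm tall, origin at the centre of its base. Leave alone.
- paperweight: Blue paperweight, flat-bottomed ball 45 mm across, on the turntable, origin at the centre of its base. Leave alone.
- key: Brass house key lying on the turntable, 58 mm long, 4 mm thick, origin at its middle, on its underside. Leave alone.
- tape: Tape measure standing on the shelf, 64 by 36 by 60 mm tall, origin at the centre of its base. Leave alone.

How it is judged:
On the way, in this order (a step that is already met when the one before it is completed fails the run):
1. the lid is set down flat and let go, clear of the pot (horizontal distance between lid_knob and pot above 0.125 m and height (world z) of lid_knob below 0.075 m and angle between lid_knob's own z axis and vertical below 0.15 rad and linear speed of lid below 0.03 m/s and contact force between the fingers and lid below 0.1 N and contact force between lid and knob below 0.1 N and contact force between lid and chime below 0.1 N), for 0.2 s.
2. the knob sits fully home on the D-shaft, nose on the flat's side (horizontal distance between knob_grip and shaft_foot below 0.003 m and z of knob_grip in the frame of shaft_foot between 0.0215 and 0.0265 m and x of knob_nose in the frame of shaft_foot above 0.026 m and angle between the x axis of knob_grip and the x axis of shaft_foot, either way round below 0.3 rad and angle between knob_grip's own z axis and vertical below 0.12 rad), for 0.1 s.
At the end, for the whole second after the job is handed in: Fingers still push the knob (over 2 N), shaft down over 3 of 5 mm, knob home (2.5 mm high, 3 mm sideways, 0.3 rad, nose to flat); lid flat, low, still, let go, not on the knob or chime, over 125 mm from the pot; pot upright within 40 mm, bystanders within 30 mm of their starts (all of step 1 and all of step 2 and value of joint plunger above 0.003 m and contact force between the fingers and knob above 2 N and distance of pot from where it was at the start of the episode below 0.04 m and angle between pot's own z axis and vertical below 0.1 rad and distance of each of bell, paperweight, key, tape from where it was at the start of the episode below 0.03 m); the arm keeps its last pose, push and grip.
It fails at once if the bell is knocked out of its place (30 mm) (distance of bell from where it was at the start of the episode above 0.03 m).
It fails at once if the paperweight is knocked out of its place (30 mm) (distance of paperweight from where it was at the start of the episode above 0.03 m).
It fails at once if the key is knocked out of its place (30 mm) (distance of key from where it was at the start of the episode above 0.03 m).
It fails at once if the tape measure is knocked out of its place (30 mm) (distance of tape from where it was at the start of the episode above 0.03 m).
It fails at once if the pot is dragged away or tipped (distance of pot from where it was at the start of the episode above 0.04 m or angle between pot's own z axis and vertical above 0.3 rad).
It also fails if it takes over 64 s, if anything falls off the work surface, if the arm or the gripper's body presses on something with over 40 N, if the wrist force passes 120 N, or if a joint passes its speed limit or range.

## Working session

There is one attempt and no reset: what is moved stays moved. The work goes in short steps, Python scripts to look and compute and a shell command to move; the robot and the scene stay as the last step left them, time stands still between calls to the robot, and variables do not carry over. Pictures are saved under pics/ and viewed, at most 14 in all, crops included, and the job is handed in when it is done.

```bash
mkdir -p pics; ls; cat > h.py <<'E'
import numpy as np, cv2
from workcell import status, imaging, order
from scipy.spatial.transform import Rotation as R
def K(n): 
    c=imaging.camera_info(n); return {k:np.array(v,float) for k,v in c.items() if k in('mtx','rvec','tvec','T_tool_cam')}
def pose():
    s=status.observe(); q=s['ee_rot']; return np.array(s['tcp_pos']),R.from_quat([q[1],q[2],q[3],q[0]]).as_matrix()
def ray(n,rc,P=None):
    c=K(n); d=np.linalg.inv(c['mtx'])@[rc[1],rc[0],1]
    if n=='wrist':
        p,Rm=P; T=c['T_tool_cam']; return p+Rm@T[:3,3], Rm@T[:3,:3]@d
    Rc=cv2.Rodrigues(c['rvec'])[0]; return -Rc.T@c['tvec'].ravel(), Rc.T@d
def onz(n,rc,z,P=None):
    o,d=ray(n,rc,P); return o+d*(z-o[2])/d[2]
E
python3 - <<'E'
from h import *
s=status.observe(); print({k:np.round(v,3) for k,v in s.items()})
print(K('wrist')['T_tool_cam'].round(3))
ims=[]
for n in('top','scene'):
    im=imaging.snapshot(n); cv2.imwrite(f'pics/{n}0.png',im[:,:,::-1])
    for l,z in dict(lid_knob=.11,lid=.076,pot=.025,shaft_foot=.071,plunger=.071,chime=0,turntable=0,bell=.025,paperweight=.025,key=.025,tape=0,knob_grip=.055).items():
        m=imaging.mark_of(l,n)[:2]
        print(n,l,[(round(a['score'],2),np.round(a['position']),onz(n,a['position'],z).round(3)) for a in m])
E
```

```text
pics
{'t': np.float64(0.0), 'joint_positions': array([-1.119,  0.126, -0.041,  1.405, -0.   ,  1.571]), 'joint_velocities': array([-0.   ,  0.   , -0.   , -0.   , -0.001,  0.   ]), 'joint_efforts': array([-1.0000e-03, -4.3591e+01,  3.5293e+01,  1.7000e-02, -0.0000e+00,
       -0.0000e+00]), 'tcp_pos': array([ 0.229, -0.472,  0.231]), 'ee_rot': array([-0.001,  0.975,  0.224, -0.   ]), 'ft_force': array([ 0.17 , -0.495,  0.057]), 'wrist_torque': array([ 0.023,  0.001, -0.022]), 'grip_force': np.float64(0.0), 'opening': np.float64(1.001)}
[[-0.    -0.955 -0.297  0.076]
 [ 1.    -0.    -0.     0.   ]
 [ 0.    -0.297  0.955 -0.143]
 [ 0.     0.     0.     1.   ]]
top lid_knob [(0.94, array([225., 178.]), array([0.611, 0.236, 0.11 ]))]
top lid [(0.62, array([227., 181.]), array([0.612, 0.238, 0.076]))]
top pot []
top shaft_foot [(0.74, array([240., 473.]), array([ 0.574, -0.279,  0.071]))]Traceback (most recent call last):
  File "<stdin>", line 8, in <module>
ValueError: it knows: bell, chime, key, knob, knob_grip, knob_nose, lid, lid_knob, paperweight, pot, shaft_foot, tape, turntable
```

```bash
python3 - <<'E'
from h import *
for n in('top','scene'):
    im=imaging.snapshot(n); cv2.imwrite(f'pics/{n}0.png',im[:,:,::-1])
    for l,z in dict(lid_knob=.11,lid=.076,pot=.025,shaft_foot=.071,chime=0,turntable=0,bell=.025,paperweight=.025,key=.025,tape=0).items():
        m=imaging.mark_of(l,n)[:2]
        print(n,l,[(round(a['score'],2),np.round(a['position']),onz(n,a['position'],z).round(3)) for a in m])
    o,d=ray(n,(240,320)); print(n,o,d)
E
```

```text
top lid_knob [(0.74, array([223., 180.]), array([0.614, 0.232, 0.11 ]))]
top lid [(0.64, array([227., 182.]), array([0.612, 0.238, 0.076]))]
top pot []
top shaft_foot [(0.64, array([240., 472.]), array([ 0.575, -0.278,  0.071]))]
top chime [(0.95, array([247., 444.]), array([ 0.57 , -0.243,  0.   ]))]
top turntable [(0.65, array([262., 195.]), array([0.556, 0.23 , 0.   ]))]
top bell [(0.59, array([304., 155.]), array([0.478, 0.299, 0.025]))]
top paperweight [(0.63, array([289., 230.]), array([0.501, 0.162, 0.025])), (0.39, array([184., 327.]), array([ 0.694, -0.023,  0.025]))]
top key []
top tape [(0.97, array([186., 325.]), array([ 0.695, -0.02 ,  0.   ]))]
top [ 0.46799628 -0.00584355  1.10771086] [ 0.10984528 -0.00126691 -0.99395262]
scene lid_knob [(0.72, array([306., 421.]), array([0.607, 0.232, 0.11 ]))]
scene lid [(0.88, array([322., 420.]), array([0.61 , 0.238, 0.076]))]
scene pot [(0.94, array([339., 416.]), array([0.609, 0.237, 0.025])), (0.32, array([201., 224.]), array([ 0.544, -0.331,  0.025]))]
scene shaft_foot [(0.5, array([202., 227.]), array([ 0.583, -0.274,  0.071])), (0.5, array([296., 445.]), array([0.523, 0.239, 0.071]))]
scene chime [(0.62, array([232., 243.]), array([ 0.576, -0.239,  0.   ]))]
scene turntable []
scene bell [(0.65, array([317., 479.]), array([0.486, 0.301, 0.025]))]
scene paperweight [(0.96, array([286., 410.]), array([0.501, 0.157, 0.025]))]
scene key [(0.61, array([295., 445.]), array([0.477, 0.221, 0.025]))]
scene tape [(0.78, array([307., 278.]), array([ 0.695, -0.025,  0.   ])), (0.21, array([288., 414.]), array([0.478, 0.155, 0.   ]))]
scene [1.23471409 0.49833661 0.83786945] [-0.5912646  -0.46212858 -0.66103318]
```

View pics/top0.png

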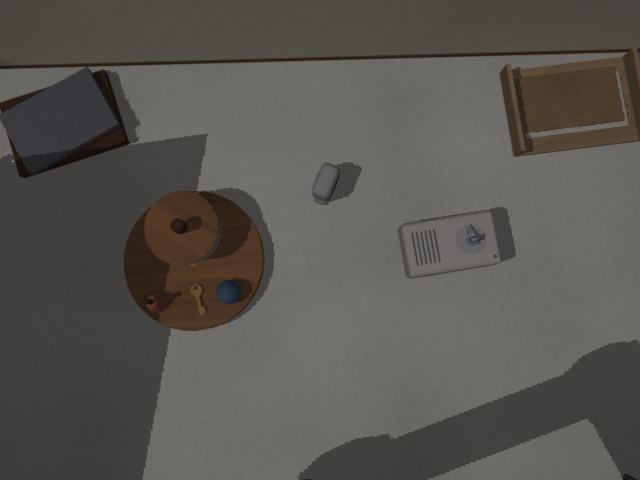

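View pics/scene0.png

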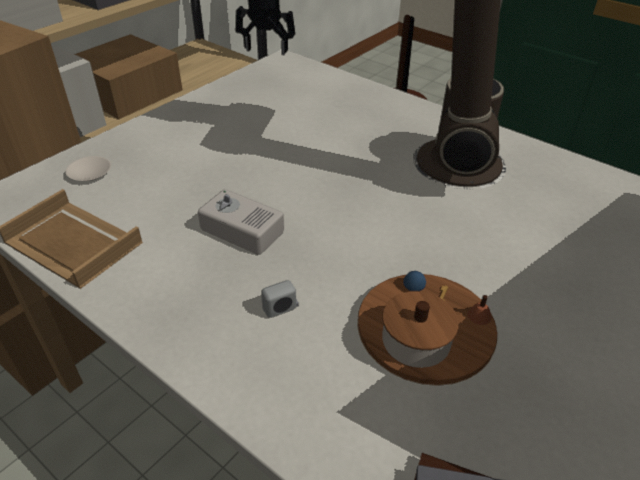

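The top view shows the lid knob at pixel (179,226), with the turntable on the left and the chime on the right. The shaft is at about (473,238), and the tape measure at (326,183) stands clear of the middle. The scene view agrees with all of this. I'll move over the pot first.

```bash
python3 -m handwheel '[[[0,0,0],[1,-0.72,0],-1],[[0,0,0],[1,-0.72,0],-1],[[0,0,0],[1,-0.72,0],-1],[[0,0,0],[1,-0.72,0],-1],[[0,0,0],[1,-0.72,0],-1],[[0,0,0],[1,-0.72,0],-1],[[0,0,0],[1,-0.72,0],-1],[[0,0,0],[1,-0.72,0],-1],[[0,0,0],[1,-0.72,0],-1],[[0,0,0],[1,-0.72,0],-1],[[0,0,0],[1,-0.72,0],-1],[[0,0,0],[1,-0.72,0],-1],[[0,0,0],[1,-0.72,0],-1],[[0,0,0],[1,-0.72,0],-1],[[0,0,0],[1,-0.72,0],-1],[[0,0,0],[1,-0.72,0],-1]]'
cat >> h.py <<'E'
def plan(xyz,yaw=None):
    """rows' shift (units) & turn to reach xyz with tool-x yaw (deg); vertical tool"""
    p,Rm=pose(); s=status.observe()
    print('t',round(s['t'],2),'tcp',p.round(4),'j',np.round(s['joint_positions'],2),'open',round(s['opening'],3),'gf',round(s['grip_force'],1),'ft',np.round(s['ft_force'],1))
    y0=np.degrees(np.arctan2(Rm[1,0],Rm[0,0])); print('yaw',y0.round(2),'toolz',Rm[:,2].round(4))
    print('shift units',(Rm.T@(np.array(xyz)-p)/.02).round(3))
    if yaw is not None:
        Rt=np.array([[np.cos(np.radians(yaw)),np.sin(np.radians(yaw)),0],[np.sin(np.radians(yaw)),-np.cos(np.radians(yaw)),0],[0,0,-1]])
        print('turn units',(np.degrees(R.from_matrix(Rm.T@Rt).as_rotvec())/4).round(3))
E
python3 -c "
from h import *; plan([.611,.236,.24],26)"
```

```text
t: 2.68
tcp_pos: [0.4169, -0.1241, 0.2314]
ee_rot: [0.0, 0.975, 0.224, 0.0]
ft_force: [0.9, -0.2, 0.4]
opening: 1.001
grip_force: 0.0
t 2.68 tcp [ 0.4169 -0.1241  0.2314] j [-0.29 -0.04 -0.22  1.4  -0.    2.4 ] open 1.001 gf 0.0 ft [ 0.9 -0.2  0.4]
yaw 25.89 toolz [ 4.e-04 -1.e-04 -1.e+00]
shift units [ 16.593 -11.963  -0.426]
turn units [ 0.004 -0.004 -0.028]
```

```bash
python3 -m handwheel '[[[0,0,-1],[0,0,0],-1],[[0,0,-1],[0,0,0],-1],[[0,0,-1],[0,0,0],-1],[[0,0,-1],[0,0,0],-1],[[0,0,-1],[0,0,0],-1],[[0,0,-1],[0,0,0],-1],[[0,0,-1],[0,0,0],-1],[[0,0,-1],[0,0,0],-1],[[0,0,-1],[0,0,0],-1],[[0,0,-1],[0,0,0],-1],[[0,0,-1],[0,0,0],-1],[[0,0,-1],[0,0,0],-1],[[0,0,-1],[0,0,0],-1],[[0,0,-1],[0,0,0],-1],[[0,0,-1],[0,0,0],-1]]' >/dev/null
python3 -m handwheel '[[[0,0,0],[1,0.46,0],-1],[[0,0,0],[1,0.46,0],-1],[[0,0,0],[1,0.46,0],-1],[[0,0,0],[1,0.46,0],-1],[[0,0,0],[1,0.46,0],-1],[[0,0,0],[1,0.46,0],-1],[[0,0,0],[1,0.46,0],-1],[[0,0,0],[1,0.46,0],-1],[[0,0,0],[1,0.46,0],-1],[[0,0,0],[1,0.46,0],-1],[[0,0,0],[1,0.46,0],-1],[[0,0,0],[1,0.46,0],-1],[[0,0,0],[1,0.46,0],-1],[[0,0,0],[1,0.46,0],-1],[[0,0,0],[1,0.46,0],-1],[[0,0,0],[1,0.46,0],-1],[[0,0,0],[1,0.46,0],-1],[[0,0,0],[1,0.46,0],-1],[[0,0,0],[0,0,0],-1]]' >/dev/null
python3 - <<'E'
from h import *
P=pose(); imaging.snapshot('wrist')
for l,z in (('lid_knob',.116),('lid',.081)):
    for m in imaging.mark_of(l,'wrist')[:2]: print(l,round(m['score'],2),np.round(m['position']),onz('wrist',m['position'],z,P).round(4))
for m in imaging.masks_of('lid','wrist')[:1]:
    M=m['mask'].astype(np.uint8); print(m['rect'])
im=imaging.snapshot('wrist'); cv2.imwrite('pics/w1.png',im[:,:,::-1])
plan([.611,.236,.24],86)
E
```

```text
lid 0.98 [206. 328.] [0.6109 0.2362 0.081 ]
lid 0.25 [135. 187.] [0.505  0.2998 0.081 ]
[245.3, 121.5, 407.9, 279.6]
t 5.77 tcp [0.6072 0.2212 0.2315] j [ 0.35  0.36  0.27  1.47 -0.    1.99] open 0.999 gf 0.0 ft [-1.1  0.7  0.1]
yaw 85.85 toolz [-0.e+00 -2.e-04 -1.e+00]
shift units [ 0.754  0.136 -0.425]
turn units [-0.     0.003 -0.037]
```

View pics/w1.png

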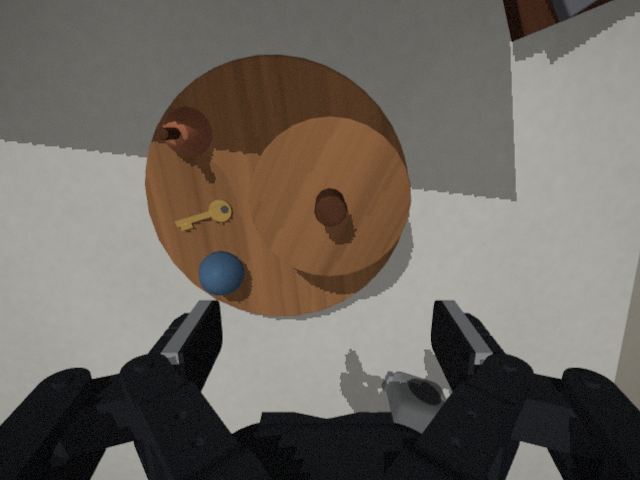

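The lid fills pixels (245–408, 121–280), its knob top is near (330,205), and the bell, key and paperweight lie to its left. I'll refine the lid axis from these.

```bash
python3 - <<'E'
from h import *
P=pose()
print(onz('wrist',(200.5,326.5),.085,P),onz('wrist',(203,330),.121,P),onz('wrist',(208,330),.111,P))
plan([.611,.236,.091],86)
E
```

```text
[0.60889464 0.2372784  0.085     ] [0.61180906 0.24269229 0.121     ] [0.6114871  0.23675327 0.111     ]
t 5.77 tcp [0.6072 0.2212 0.2315] j [ 0.35  0.36  0.27  1.47 -0.    1.99] open 0.999 gf 0.0 ft [-1.1  0.7  0.1]
yaw 85.85 toolz [-0.e+00 -2.e-04 -1.e+00]
shift units [0.756 0.137 7.025]
turn units [-0.     0.003 -0.037]
```

```bash
python3 -m handwheel '[[[0,0,0],[0.85,0.14,0],-1],[[0,0,0],[0,0,1],-1],[[0,0,0],[0,0,1],-1],[[0,0,0],[0,0,1],-1],[[0,0,0],[0,0,1],-1],[[0,0,0],[0,0,1],-1],[[0,0,0],[0,0,1],-1],[[0,0,0],[0,0,0.9],-1],[[0,0,0],[0,0,0],-1],[[0,0,0],[0,0,0],1],[[0,0,0],[0,0,0],1],[[0,0,0],[0,0,0],1],[[0,0,0],[0,0,0],1],[[0,0,0],[0,0,0],1],[[0,0,0],[0,0,0],1],[[0,0,0],[0,0,0],1]]' 40
python3 -c "
from h import *; plan([.611,.238,.2],86)"
```

```text
t: 7.1
tcp_pos: [0.6121, 0.2388, 0.0946]
ee_rot: [0.0, 0.732, 0.681, 0.001]
ft_force: [-1.8, -0.1, 6.0]
opening: 0.264
grip_force: 39.3
t 7.1 tcp [0.6121 0.2388 0.0946] j [ 0.37  0.4   0.02  1.19 -0.    2.01] open 0.264 gf 39.3 ft [-1.8 -0.1  6. ]
yaw 85.89 toolz [ 1.9e-03  6.0e-04 -1.0e+00]
shift units [-0.042 -0.041 -5.269]
turn units [ 0.026 -0.011 -0.028]
```

```bash
python3 -m handwheel '[[[0,0,0],[0,0,-0.5],1],[[0,0,0],[0,0,-0.5],1],[[0,0,0],[0,0,-1],1],[[0,0,0],[0,0,-1],1],[[0,0,0],[0,0,-1],1],[[0,0,0],[0,0,-1],1],[[0,0,0],[0,0,-0.3],1],[[0,0,0],[0,0,0],1]]'
python3 - <<'E'
from h import *
plan([.40,-.02,.195],86)
P=pose(); im=imaging.snapshot('wrist'); cv2.imwrite('pics/w2.png',im[:,:,::-1])
for l,z in (('knob_grip',.055),('knob_nose',.055),('pot',.025)):
    for m in imaging.mark_of(l,'wrist')[:2]: print(l,round(m['score'],2),np.round(m['position']),onz('wrist',m['position'],z,P).round(4))
E
```

```text
t: 7.77
tcp_pos: [0.6125, 0.239, 0.2018]
ee_rot: [0.001, 0.732, 0.681, 0.002]
ft_force: [0.5, -1.1, -2.3]
opening: 0.263
grip_force: 39.5
t 7.77 tcp [0.6125 0.239  0.2018] j [0.37 0.38 0.23 1.41 0.   2.01] open 0.263 gf 39.5 ft [ 0.5 -1.1 -2.3]
yaw 85.89 toolz [ 0.0037  0.0015 -1.    ]
shift units [-13.68   -9.669   0.283]
turn units [ 0.052 -0.025 -0.028]
knob_nose 0.19 [291. 324.] [0.6066 0.1746 0.055 ]
```

View pics/w2.png

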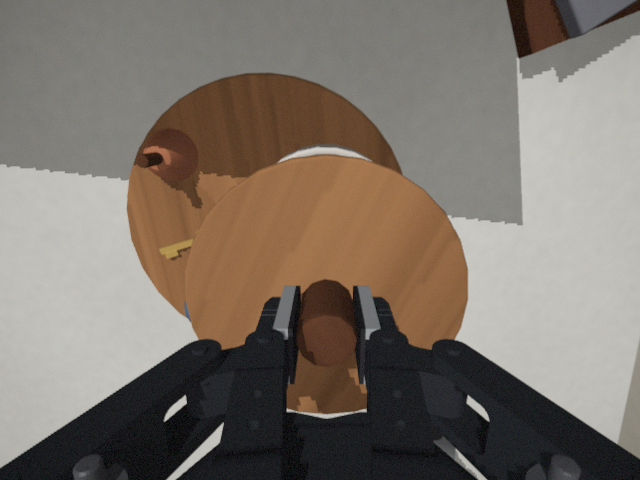

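The lid is level in the grip and the pot is still in place underneath. I'll carry the lid to the free spot.

```bash
python3 -m handwheel '[[[0.05,-0.025,0],[-0.6,-0.4,0],1],[[0,0,0],[-1,-0.71,0],1],[[0,0,0],[-1,-0.71,0],1],[[0,0,0],[-1,-0.71,0],1],[[0,0,0],[-1,-0.71,0],1],[[0,0,0],[-1,-0.71,0],1],[[0,0,0],[-1,-0.71,0],1],[[0,0,0],[-1,-0.71,0],1],[[0,0,0],[-1,-0.71,0],1],[[0,0,0],[-1,-0.71,0],1],[[0,0,0],[-1,-0.71,0],1],[[0,0,0],[-1,-0.71,0],1],[[0,0,0],[-1,-0.71,0],1],[[0,0,0],[-0.6,-0.4,0],1],[[0,0,0],[0,0,0.5],1],[[0,0,0],[0,0,1],1],[[0,0,0],[0,0,1],1],[[0,0,0],[0,0,1],1],[[0,0,0],[0,0,1],1]]' 
python3 - <<'E'
from h import *
plan([.40,-.02,.0195],86)
P=pose(); imaging.snapshot('top')
for l,z in (('knob_grip',.055),('knob_nose',.055),('pot',.025),('lid_knob',.13)):
    for m in imaging.mark_of(l,'top')[:2]: print(l,round(m['score'],2),np.round(m['position']),onz('top',m['position'],z,P).round(4))
E
```

```text
t: 9.55
tcp_pos: [0.4059, -0.011, 0.1081]
ee_rot: [-0.001, 0.732, 0.681, -0.002]
ft_force: [0.5, 0.6, -1.4]
opening: 0.27
grip_force: 39.5
t 9.55 tcp [ 0.4059 -0.011   0.1081] j [-0.03 -0.06 -0.51  1.13 -0.    1.62] open 0.27 gf 39.5 ft [ 0.5  0.6 -1.4]
yaw 85.89 toolz [-0.0049 -0.0011 -1.    ]
shift units [-0.464 -0.24   4.431]
turn units [-0.069  0.021 -0.027]
knob_grip 0.85 [229. 185.] [0.6116 0.2372 0.055 ]
knob_nose 0.95 [215. 180.] [0.6371 0.2464 0.055 ]
knob_nose 0.66 [185. 326.] [ 0.6852 -0.021   0.055 ]
pot 0.97 [232. 189.] [0.6085 0.2365 0.025 ]
pot 0.35 [292. 232.] [0.4965 0.1577 0.025 ]
```

```bash
python3 -m handwheel '[[[0,0,0],[0,0,1],1],[[0,0,0],[0,0,1],1],[[0,0,0],[0,0,1],1],[[0,0,0],[0,0,0.6],1],[[0,0,0],[0,0,0.4],1],[[0,0,0],[0,0,0.2],1],[[0,0,0],[0,0,0.12],1],[[0,0,0],[0,0,0.1],1],[[0,0,0],[0,0,0],1]]' ; python3 -c "
from h import *; plan([.40,-.02,.0195],86)"
```

```text
t: 10.55
tcp_pos: [0.4066, -0.0116, 0.0225]
ee_rot: [-0.0, 0.732, 0.681, -0.001]
ft_force: [0.1, -0.1, -1.4]
opening: 0.267
grip_force: 39.7
t 10.55 tcp [ 0.4066 -0.0116  0.0225] j [-0.03 -0.   -0.65  0.93 -0.    1.62] open 0.267 gf 39.7 ft [ 0.1 -0.1 -1.4]
yaw 85.89 toolz [-0.0026 -0.0015 -1.    ]
shift units [-0.443 -0.298  0.15 ]
turn units [-0.035  0.024 -0.028]
```

```bash
python3 -m handwheel '[[[0,0,0],[0,0,0.1],1],[[0,0,0],[0,0,0.1],1],[[0,0,0],[0,0,0],1],[[0,0,0],[0,0,0],1]]'; python3 -m handwheel '[[[0,0,0],[0,0,0],0.3],[[0,0,0],[0,0,0],0.1],[[0,0,0],[0,0,0],-0.3],[[0,0,0],[0,0,0],-1],[[0,0,0],[0,0,0],-1],[[0,0,0],[0,0,0],-1],[[0,0,0],[0,0,0],-1],[[0,0,0],[0,0,-0.5],-1],[[0,0,0],[0,0,-1],-1],[[0,0,0],[0,0,-1],-1],[[0,0,0],[0,0,-1],-1],[[0,0,0],[0,0,-1],-1],[[0,0,0],[0,0,-1],-1],[[0,0,0],[0,0,-1],-1],[[0,0,0],[0,0,-1],-1],[[0,0,0],[0,0,-1],-1],[[0,0,0],[0,0,0],-1]]'
python3 - <<'E'
from h import *
P=pose(); imaging.snapshot('top');imaging.snapshot('scene')
for n in('top','scene'):
  for l,z in (('knob_grip',.055),('knob_nose',.055),('pot',.025),('lid_knob',.035),('shaft_foot',.071)):
    for m in imaging.mark_of(l,n)[:1]: print(n,l,round(m['score'],2),np.round(m['position']),onz(n,m['position'],z).round(4))
plan([.59,.2,.24],86)
E
```

```text
t: 10.88
tcp_pos: [0.4066, -0.0117, 0.0186]
ee_rot: [-0.0, 0.732, 0.681, -0.001]
ft_force: [-1.4, 0.8, 3.7]
opening: 0.265
grip_force: 40.1
t: 12.3
tcp_pos: [0.4083, -0.0114, 0.1924]
ee_rot: [0.001, 0.732, 0.681, 0.0]
ft_force: [1.0, -0.2, 0.6]
opening: 1.0
grip_force: 0.0
top knob_grip 0.77 [230. 186.] [0.6097 0.2345 0.055 ]
top pot 0.75 [232. 189.] [0.6091 0.2359 0.025 ]
top shaft_foot 0.55 [242. 473.] [ 0.5721 -0.2792  0.071 ]
scene knob_grip 0.73 [328. 420.] [0.6056 0.2387 0.055 ]
scene knob_nose 0.66 [343. 409.] [0.6472 0.2409 0.055 ]
scene pot 0.86 [342. 419.] [0.612  0.2443 0.025 ]
scene lid_knob 0.68 [222. 364.] [ 0.4056 -0.0254  0.035 ]
scene shaft_foot 0.66 [200. 224.] [ 0.5795 -0.2863  0.071 ]
t 12.9 tcp [ 0.4064 -0.0113  0.1876] j [-0.03 -0.09 -0.36  1.31 -0.    1.62] open 0.998 gf 0.0 ft [ 0.4 -0.4  0.3]
yaw 85.89 toolz [-0.0043 -0.0015 -1.    ]
shift units [11.193  8.385 -2.672]
turn units [-0.059  0.025 -0.028]
```

```bash
python3 -m handwheel '[[[0,0,-1],[0,0,-0.2],-1],[[0,0,-1],[0,0,-0.2],-1],[[0,0,-1],[0,0,-0.2],-1],[[0,0,-1],[0,0,-0.2],-1],[[0,0,-1],[0,0,-0.2],-1],[[0,0,-1],[0,0,-0.2],-1],[[0,0,-1],[0,0,-0.2],-1],[[0,0,-1],[0,0,-0.2],-1],[[0,0,-1],[0,0,-0.2],-1],[[0,0,-1],[0,0,-0.2],-1],[[0,0,-1],[0,0,-0.2],-1],[[0,0,-1],[0,0,-0.2],-1],[[0,0,-1],[0,0,-0.2],-1],[[0,0,-1],[0,0,0],-1],[[0,0,-1],[0,0,0],-1],[[0,0,-1],[0,0,0],-1],[[0,0,-1],[0,0,0],-1],[[0,0,-1],[0,0,0],-1],[[0,0,-1],[0,0,0],-1],[[0,0,-1],[0,0,0],-1]]' >/dev/null;  python3 -m handwheel '[[[0,0,-1],[0,0,0],-1],[[0,0,-1],[0,0,0],-1],[[0,0,-1],[0,0,0],-1],[[0,0,-1],[0,0,0],-1],[[0,0,-1],[0,0,0],-1],[[0,0,-1],[0,0,0],-1],[[0,0,-1],[0,0,0],-1],[[0,0,-1],[0,0,0],-1],[[0,0,0],[0,0,0],-1]]' >/dev/null
python3 - <<'E'
from h import *
plan([.60,.24,.24],200)
im=imaging.snapshot('scene'); cv2.imwrite('pics/s2.png',cv2.resize(im[150:400,180:560,::-1],None,fx=2,fy=2))
E
```

```text
t 15.32 tcp [ 0.4068 -0.0113  0.2399] j [-0.03 -0.09 -0.24  1.42 -0.   -0.34] open 0.998 gf 0.0 ft [-0.2 -0.6 -0.3]
yaw -162.02 toolz [-0.0037 -0.0015 -1.    ]
shift units [-13.067   8.966  -0.061]
turn units [-0.003 -0.058 -0.504]
```

View pics/s2.png

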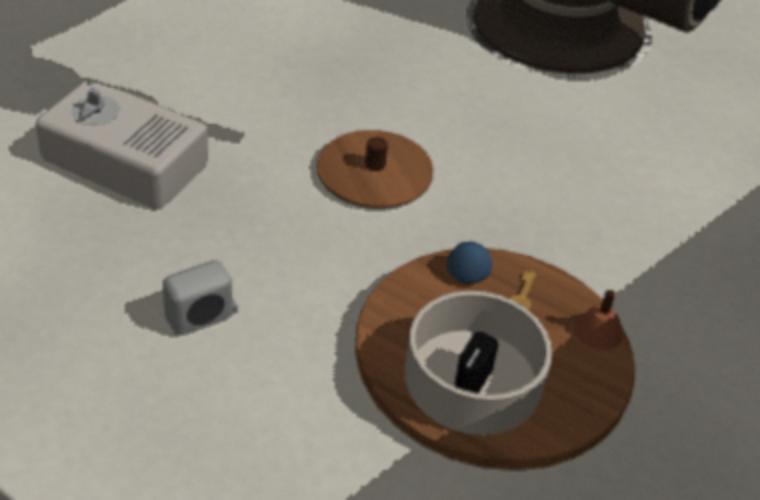

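The scene shows the lid flat on the shelf at about (375,168) in the crop. The black knob stands in the open pot at about (478,360). I'll go over it.

```bash
python3 -m handwheel '[[[0,0,-0.5],[0,0,0],-1],[[0,0,0],[-0.95,0.61,0],-1],[[0,0,0],[-0.95,0.61,0],-1],[[0,0,0],[-0.95,0.61,0],-1],[[0,0,0],[-0.95,0.61,0],-1],[[0,0,0],[-0.95,0.61,0],-1],[[0,0,0],[-0.95,0.61,0],-1],[[0,0,0],[-0.95,0.61,0],-1],[[0,0,0],[-0.95,0.61,0],-1],[[0,0,0],[-0.95,0.61,0],-1],[[0,0,0],[-0.95,0.61,0],-1],[[0,0,0],[-0.95,0.61,0],-1],[[0,0,0],[-0.95,0.61,0],-1],[[0,0,0],[-0.95,0.61,0],-1],[[0,0,0],[-0.95,0.61,0],-1],[[0,0,0],[0,0,0],-1]]' >/dev/null
python3 - <<'E'
from h import *
plan([.611,.237,.20],200)
P=pose(); im=imaging.snapshot('wrist'); cv2.imwrite('pics/w3.png',im[:,:,::-1])
for l,z in (('knob_grip',.055),('knob_nose',.055),('pot',.025)):
    for m in imaging.mark_of(l,'wrist')[:2]: print(l,round(m['score'],2),np.round(m['position']),onz('wrist',m['position'],z,P).round(4))
E
```

```text
t 16.7 tcp [0.6005 0.2426 0.237 ] j [0.38 0.37 0.29 1.49 0.   0.04] open 1.002 gf 0.0 ft [-1.5 -0.7 -1. ]
yaw -160.11 toolz [-0.0047 -0.0011 -1.    ]
shift units [-0.408 -0.446  1.847]
turn units [ 0.008 -0.068 -0.029]
knob_grip 0.74 [217. 317.] [0.6093 0.2372 0.055 ]
knob_nose 0.89 [248. 312.] [0.6394 0.2419 0.055 ]
knob_nose 0.6 [211. 315.] [0.6049 0.233  0.055 ]
pot 0.63 [214. 317.] [0.6139 0.2374 0.025 ]
```

View pics/w3.png

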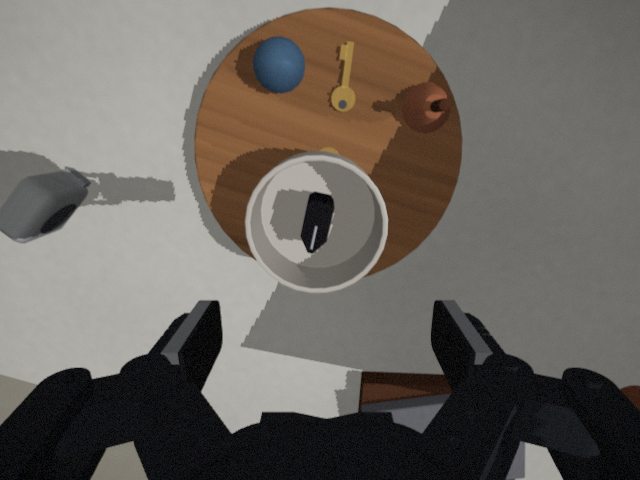

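The knob is in the pot at pixel (317,217), with its nose pointing down-left to (312,250). I'll fit its pose by silhouette.

```bash
cat >> h.py <<'E'
from scipy.optimize import minimize
def proj(P,pts):
    c=K('wrist'); T=c['T_tool_cam']; p,Rm=P
    q=((np.asarray(pts)-p)@Rm-T[:3,3])@T[:3,:3]; q=q@c['mtx'].T; return q[:,:2]/q[:,2:]
OUT=np.array([[-.02,-.012],[.012,-.012],[.03,0],[.012,.012],[-.02,.012]])
def sil(P,x,y,a,z0,z1,scale=4):
    c,s=np.cos(a),np.sin(a); w=OUT@np.array([[c,s],[-s,c]])+[x,y]
    pts=np.r_[np.c_[w,0*w[:,0]+z0],np.c_[w,0*w[:,0]+z1]]
    h=cv2.convexHull((proj(P,pts)).astype(np.float32))
    m=np.zeros((480*scale,640*scale),np.uint8); cv2.fillPoly(m,[np.round((h+.5)*scale).astype(np.int32)],1); return m
E
python3 - <<'E'
from h import *
P=pose(); im=cv2.imread('pics/w3.png'); g=im.max(2)
roi=np.zeros_like(g); roi[175:265,285:350]=1
m=((g<50)&(roi>0)).astype(np.uint8); m=cv2.morphologyEx(m,cv2.MORPH_CLOSE,np.ones((5,5)))
n,l,st,_=cv2.connectedComponentsWithStats(m); k=1+st[1:,4].argmax(); print(st[1:]); m=(l==k).astype(np.uint8)
M=cv2.resize(m,None,fx=4,fy=4,interpolation=cv2.INTER_NEAREST)
def f(v):
    s=sil(P,v[0]*.01,v[1]*.01,v[2],.031,.071); return 1-(s&M).sum()/(s|M).sum()
for a in (.1,.3,.5):
    r=minimize(f,[61.,23.7,a],method='Nelder-Mead',options=dict(initial_simplex=[[61,23.7,a],[61.4,23.7,a],[61,24.1,a],[61,23.7,a+.15]])); print(r.x[:2]*10,np.degrees(r.x[2]),r.fun)
A=onz('wrist',(227,316),.071,P);B=onz('wrist',(247,313),.071,P);print('line',A,B,np.degrees(np.arctan2(*(B-A)[1::-1])))
E
```

```text
[[ 301  192   33   61 1365]]
[610.31177207 233.83862474] 7.400242994824245 0.06979976545193933
[610.01934933 233.43372198] 7.213657230378168 0.06880236141858753
[609.98254116 233.62781862] 7.100673427268578 0.06809770540340487
line [0.61287288 0.23467418 0.071     ] [0.6316533  0.23836665 0.071     ] 11.12320838365409
```

```bash
python3 -m handwheel '[[[0,0,1],[0,0,0],0],[[0,0,1],[0,0,0],0],[[0,0,0.85],[0,0,0],0],[[0,-0.06,0],[0,0,0],0],[[0,0,0],[0,0,0],0]]' >/dev/null; python3 -c "
from h import *; plan([.610,.2345,.13],188.5)"
```

```text
t 17.32 tcp [0.5985 0.2391 0.2396] j [ 0.38  0.36  0.28  1.49 -0.    0.23] open 0.495 gf 0.0 ft [-0.3  1.  -0.4]
yaw -171.48 toolz [ 1.5e-03 -6.0e-04 -1.0e+00]
shift units [-0.527 -0.308  5.479]
turn units [-0.012  0.02   0.004]
```

```bash
python3 -m handwheel '[[[0,0,0],[-0.53,-0.31,0],0],[[0,0,0],[0,0,1],0],[[0,0,0],[0,0,1],0],[[0,0,0],[0,0,1],0],[[0,0,0],[0,0,1],0],[[0,0,0],[0,0,0.5],0],[[0,0,0],[0,0,0],0],[[0,0,0],[0,0,0],0]]' >/dev/null; python3 - <<'E'
from h import *
plan([.610,.2345,.038],188.5)
P=pose(); im=imaging.snapshot('wrist'); cv2.imwrite('pics/w4.png',im[:,:,::-1])
for l,z in (('knob_grip',.055),('knob_nose',.055),('pot',.025)):
    for m in imaging.mark_of(l,'wrist')[:2]: print(l,round(m['score'],2),np.round(m['position']),onz('wrist',m['position'],z,P).round(4))
E
```

```text
t 17.98 tcp [0.61   0.2349 0.1492] j [ 0.37  0.38  0.11  1.3  -0.    0.22] open 0.505 gf 0.0 ft [-0.5 -0.2 -0. ]
yaw -171.49 toolz [ 1.0e-04 -1.1e-03 -1.0e+00]
shift units [ 5.000e-03 -1.500e-02  5.559e+00]
turn units [-0.015 -0.001  0.001]
knob_grip 0.83 [240. 330.] [0.6108 0.2378 0.055 ]
knob_nose 0.67 [280. 327.] [0.6407 0.2403 0.055 ]
```

View pics/w4.png

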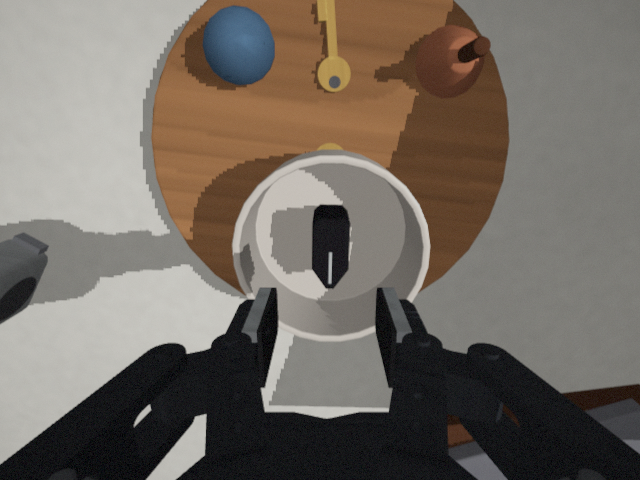

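The knob is aligned with the fingers: bar from (330,205) to the nose at (330,288), with the finger centre at column 327. I'll descend and grip.

```bash
python3 -m handwheel '[[[0,0,0],[-0.03,0.09,0],0],[[0,0,0],[0,0,1],0],[[0,0,0],[0,0,1],0],[[0,0,0],[0,0,1],0],[[0,0,0],[0,0,1],0],[[0,0,0],[0,0,1],0],[[0,0,0],[0,0,0.5],0],[[0,0,0],[0,0,0],0],[[0,0,0],[0,0,0],1],[[0,0,0],[0,0,0],1],[[0,0,0],[0,0,0],1],[[0,0,0],[0,0,0],1],[[0,0,0],[0,0,0],1],[[0,0,0],[0,0,0],1]]' 40; python3 -c "
from h import *; plan([.610,.2345,.2],188.5)"
```

```text
t: 19.35
tcp_pos: [0.6114, 0.2373, 0.0402]
ee_rot: [0.001, -0.074, 0.997, -0.0]
ft_force: [-0.7, 0.4, 5.0]
opening: 0.271
grip_force: 42.0
t 19.35 tcp [0.6114 0.2373 0.0402] j [ 0.37  0.43 -0.07  1.08 -0.    0.22] open 0.271 gf 42.0 ft [-0.7  0.4  5. ]
yaw -171.51 toolz [ 2.6e-03 -1.0e-04 -1.0e+00]
shift units [ 0.071 -0.129 -7.989]
turn units [-0.006  0.036 -0.004]
```

```bash
python3 -m handwheel '[[[0,0,0],[0,0,-0.3],1],[[0,0,0],[0,0,-0.7],1],[[0,0,0],[0,0,-1],1],[[0,0,0],[0,0,-1],1],[[0,0,0],[0,0,-1],1],[[0,0,0],[0,0,-1],1],[[0,0,0],[0,0,-1],1],[[0,0,0],[0,0,-1],1],[[0,0,0],[0,0,-1],1],[[0,0,0],[0.12,-0.99,0],1],[[0,0,0],[0.12,-0.99,0],1],[[0,0,0],[0.12,-0.99,0],1],[[0,0,0],[0.12,-0.99,0],1],[[0,0,0],[0.12,-0.99,0],1],[[0,0,0],[0.12,-0.99,0],1],[[0,0,0],[0.12,-0.99,0],1],[[0,0,0],[0.12,-0.99,0],1],[[0,0,0],[0.12,-0.99,0],1],[[0,0,0],[0.12,-0.99,0],1],[[0,0,0],[0.12,-0.99,0],1]]' ; python3 -m handwheel '[[[0,0,0],[0.12,-0.99,0],1],[[0,0,0],[0.12,-0.99,0],1],[[0,0,0],[0.12,-0.99,0],1],[[0,0,0],[0.12,-0.99,0],1],[[0,0,0],[0.12,-0.99,0],1],[[0,0,0],[0.12,-0.99,0],1],[[0,0,0],[0.12,-0.99,0],1],[[0,0,0],[0.12,-0.99,0],1],[[0,0,0],[0.12,-0.99,0],1],[[0,0,0],[0.12,-0.99,0],1],[[0,0,0],[0.12,-0.99,0],1],[[0,0,0],[0.12,-0.99,0],1],[[0,0,0],[0.12,-0.99,0],1],[[0,0,0],[0.12,-0.99,0],1],[[0,0,0],[0.12,-0.99,0],1],[[0,0,0],[0,0,0],1],[[0,0,0],[0,0,0],1]]'
python3 - <<'E'
from h import *
plan([.576,-.279,.2],188.5)
P=pose(); im=imaging.snapshot('wrist'); cv2.imwrite('pics/w5.png',im[:,:,::-1])
for l,z in (('shaft_foot',.071),('chime',.0),('knob_grip',P[0][2]+.017),('knob_nose',P[0][2]+.017)):
    for m in imaging.mark_of(l,'wrist')[:2]: print(l,round(m['score'],2),np.round(m['position']),onz('wrist',m['position'],z,P).round(4))
E
```

```text
t: 21.02
tcp_pos: [0.6163, 0.0168, 0.1993]
ee_rot: [0.0, -0.074, 0.997, -0.0]
ft_force: [0.2, -0.5, -0.2]
opening: 0.281
grip_force: 41.5
t: 22.43
tcp_pos: [0.6244, -0.282, 0.199]
ee_rot: [-0.0, -0.073, 0.997, -0.0]
ft_force: [-0.1, -0.5, 0.0]
opening: 0.27
grip_force: 41.5
t 22.43 tcp [ 0.6244 -0.282   0.199 ] j [-0.42  0.44  0.31  1.44 -0.   -0.57] open 0.27 gf 41.5 ft [-0.1 -0.5  0. ]
yaw -171.61 toolz [-3.e-04 -2.e-04 -1.e+00]
shift units [ 2.374  0.504 -0.05 ]
turn units [-0.003 -0.004 -0.029]
shaft_foot 0.81 [169. 342.] [ 0.5801 -0.2769  0.071 ]
chime 0.62 [157. 375.] [ 0.5724 -0.2438  0.    ]
knob_grip 0.95 [321. 328.] [ 0.6235 -0.2815  0.216 ]
knob_nose 0.73 [382. 328.] [ 0.6523 -0.2769  0.216 ]
```

View pics/w5.png

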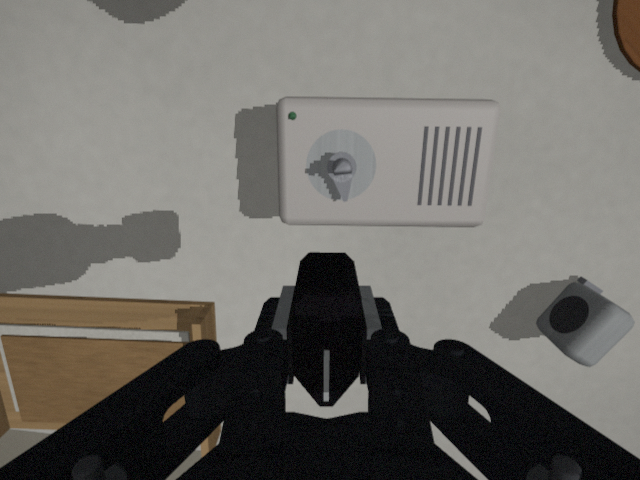

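The knob is held with its line at column 326 (rows 350–400), in line with the tool. The shaft stands at (342,169), with the collar nose pointing down to about (345,200). I'll zoom in for its direction.

```bash
python3 - <<'E'
from h import *
P=pose(); im=cv2.imread('pics/w5.png')
c=cv2.resize(im[120:215,295:390],None,fx=6,fy=6,interpolation=cv2.INTER_CUBIC); c=cv2.convertScaleAbs(c,alpha=1.5,beta=-60); cv2.imwrite('pics/w5c.png',c)
for a in (0,10,20):
  for z,r in ((.071,.026),):
    d=np.radians(a); b=np.array([.580,-.277]); print(a,proj(P,[[*b,.071],[*(b+.026*np.array([np.cos(d),np.sin(d)])),.071],[*b,.087]]).round(1).tolist())
# chime top left & right edges yaw from long edge near/far
A=onz('wrist',(97,290),.06,P);B=onz('wrist',(100,488),.06,P);print(np.degrees(np.arctan2(*(B-A)[1::-1])))
A=onz('wrist',(224,292),.06,P);B=onz('wrist',(226,475),.06,P);print(np.degrees(np.arctan2(*(B-A)[1::-1])))
E
```

```text
0 [[339.6, 168.1], [334.2, 201.9], [340.4, 170.7]]
10 [[339.6, 168.1], [340.1, 202.3], [340.4, 170.7]]
20 [[339.6, 168.1], [346.0, 201.6], [340.4, 170.7]]
97.72652632353454
97.90744750732912
```

View pics/w5c.png

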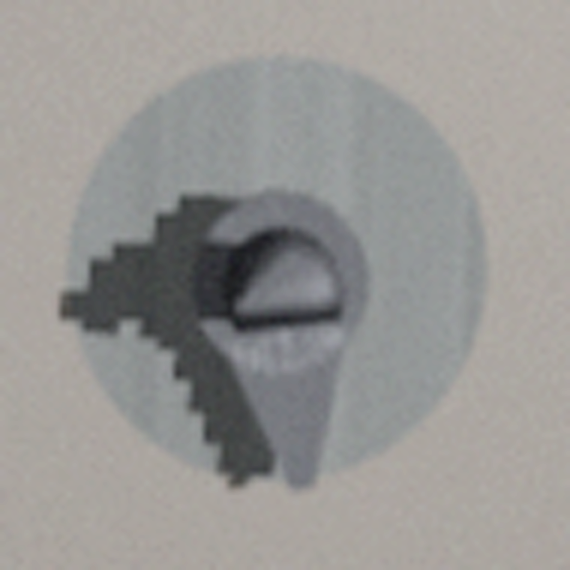

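The crop shows the collar circle centred at about (281,278), its nose tip at (303,490), and the flat edge running (235,325)–(335,312).

```bash
python3 - <<'E'
from h import *
P=pose()
u=lambda c,r:(120+(r+.5)/6-.5,295+(c+.5)/6-.5)
C=onz('wrist',u(281,278),.071,P);N=onz('wrist',u(303,488),.071,P);D=onz('wrist',u(277.5,270),.060,P)
print(C,D,'noselen',np.linalg.norm(N-C),np.degrees(np.arctan2(*(N-C)[1::-1])))
A=onz('wrist',u(235,325),.083,P);B=onz('wrist',u(335,312),.083,P);print('flat',np.degrees(np.arctan2(*(B-A)[1::-1]))-90)
A=onz('wrist',(350,326),P[0][2]+.033,P);B=onz('wrist',(400,326.5),P[0][2]+.033,P);print('line',A,B,np.degrees(np.arctan2(*(B-A)[1::-1])))
A=onz('wrist',u(281-90,278),.071,P);print('rad',np.linalg.norm(A-C))
# knob held silhouette
print(proj(P,[P[0]+P[1]@[-a,0,-.033] for a in (-.02,0,.03)]))
E
```

```text
[ 0.57823863 -0.27593409  0.071     ] [ 0.57842315 -0.27592417  0.06      ] noselen 0.02668159887148175 15.30309684780917
flat 15.916325111822616
line [ 0.62624973 -0.28008099  0.23262683] [ 0.64762874 -0.27668602  0.23262683] 9.023172913437822
rad 0.011172722904283285
[[326.07306336 295.44436088]
 [326.09062692 346.66250307]
 [326.11411473 415.15667575]]
```

```bash
python3 - <<'E'
from h import *
P=pose()
for h in (.029,.031,.033):
  for o in (0,.002,.004): # knob offset towards tool +x
    print(h,o,proj(P,[P[0]+P[1]@[a+o,y,-z] for a,y,z in ((.02,.012,h),(.02,-.012,h),(-.03,0,h),(.02,-.012,h-.04),(.02,.012,h-.04))]).round(0).tolist())
im=imaging.snapshot('wrist')
for m in imaging.masks_of('knob','wrist')[:1]: print(m['score'],m['rect'])
c=cv2.resize(im[235:425,270:390,::-1],None,fx=3,fy=3,interpolation=cv2.INTER_CUBIC); cv2.imwrite('pics/w6.png',cv2.convertScaleAbs(c,alpha=3.5))
E
```

```text
0.029 0 [[361.0, 290.0], [292.0, 290.0], [326.0, 407.0], [300.0, 251.0], [353.0, 251.0]]
0.029 0.002 [[361.0, 285.0], [291.0, 285.0], [326.0, 403.0], [300.0, 247.0], [353.0, 247.0]]
0.029 0.004 [[361.0, 280.0], [291.0, 280.0], [326.0, 399.0], [300.0, 243.0], [353.0, 243.0]]
0.031 0 [[361.0, 293.0], [291.0, 293.0], [326.0, 411.0], [299.0, 253.0], [353.0, 253.0]]
0.031 0.002 [[361.0, 287.0], [291.0, 287.0], [326.0, 407.0], [299.0, 249.0], [353.0, 249.0]]
0.031 0.004 [[361.0, 282.0], [291.0, 282.0], [326.0, 403.0], [299.0, 245.0], [353.0, 245.0]]
0.033 0 [[362.0, 295.0], [291.0, 295.0], [326.0, 415.0], [299.0, 255.0], [353.0, 255.0]]
0.033 0.002 [[362.0, 290.0], [290.0, 290.0], [326.0, 411.0], [299.0, 250.0], [353.0, 250.0]]
0.033 0.004 [[362.0, 285.0], [290.0, 285.0], [326.0, 407.0], [299.0, 246.0], [353.0, 246.0]]
0.64 [292.5, 249.1, 361.8, 407.9]
```

View pics/w6.png

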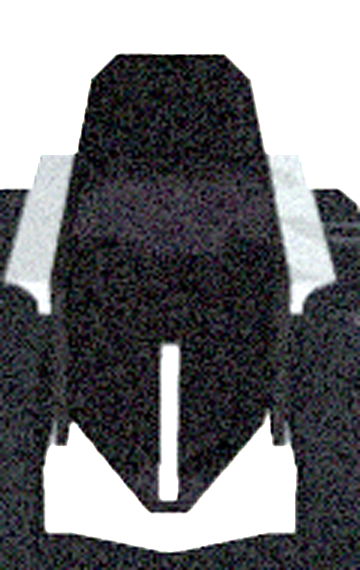

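```bash
python3 -m handwheel '[[[0,0,-0.9],[0,0,0],1],[[0,0,-0.88],[0,0,0],1],[[0,0,0],[0,0,0],1]]' 60 >/dev/null; python3 -c "
from h import *; plan([.5787,-.2758,.107],195.5)"
```

```text
t 23.03 tcp [ 0.6249 -0.2807  0.1995] j [-0.42  0.44  0.31  1.44 -0.   -0.7 ] open 0.276 gf 65.5 ft [ 0.8  0.5 -0.3]
yaw -164.27 toolz [ 7.e-04 -9.e-04 -1.e+00]
shift units [2.161 0.87  4.625]
turn units [-0.015  0.007  0.058]
```

```bash
python3 -m handwheel '[[[0,0,0],[0.72,0.29,0],1],[[0,0,0],[0.72,0.29,0],1],[[0,0,0],[0.72,0.29,0],1],[[0,0,0],[0,0,1],1],[[0,0,0],[0,0,1],1],[[0,0,0],[0,0,1],1],[[0,0,0],[0,0,1],1],[[0,0,0],[0,0,0.5],1],[[0,0,0],[0,0,0],1],[[0,0,0],[0,0,0],1]]' >/dev/null; python3 - <<'E'
from h import *
plan([.5787,-.2758,.09],195.5)
im=imaging.snapshot('wrist'); cv2.imwrite('pics/w7.png',cv2.convertScaleAbs(im[:,:,::-1],alpha=2))
E
```

```text
t 23.87 tcp [ 0.5785 -0.276   0.1094] j [-0.44  0.37  0.    1.21 -0.   -0.72] open 0.274 gf 65.5 ft [ 0.9 -0.5 -0.9]
yaw -164.42 toolz [-1.e-04 -5.e-04 -1.e+00]
shift units [-0.014  0.005  0.972]
turn units [-0.007 -0.004  0.02 ]
```

View pics/w7.png

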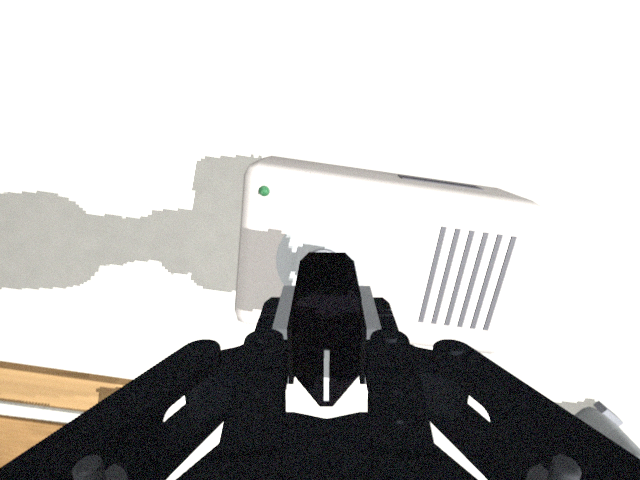

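The knob hangs over the shaft, with the collar rim just showing at (322,250) behind its tail. I'll descend gently and watch the force.

```bash
python3 -m handwheel '[[[0,0,0],[0,0,0.3],1],[[0,0,0],[0,0,0.3],1],[[0,0,0],[0,0,0.1],1],[[0,0,0],[0,0,0.1],1],[[0,0,0],[0,0,0.1],1],[[0,0,0],[0,0,0.1],1],[[0,0,0],[0,0,0],1]]'; python3 -c "
from h import *; plan([.5787,-.2758,.09],195.5)"
```

```text
t: 24.5
tcp_pos: [0.5788, -0.2766, 0.0892]
ee_rot: [0.0, -0.136, 0.991, -0.001]
ft_force: [1.3, -1.4, -0.6]
opening: 0.273
grip_force: 65.5
t 24.5 tcp [ 0.5788 -0.2766  0.0892] j [-0.45  0.38 -0.03  1.16 -0.   -0.72] open 0.273 gf 65.5 ft [ 1.3 -1.4 -0.6]
yaw -164.4 toolz [ 0.001  -0.0017 -1.    ]
shift units [-0.005  0.041 -0.038]
turn units [-0.027  0.007  0.024]
```

```bash
python3 -m handwheel '[[[0,0,0],[0,0,0.1],1],[[0,0,0],[0,0,0.1],1],[[0,0,0],[0,0,0.1],1],[[0,0,0],[0,0,0.1],1],[[0,0,0],[0,0,0],1],[[0,0,0],[0,0,0],1]]';python3 -m handwheel '[[[0,0,0],[0,0,0.1],1],[[0,0,0],[0,0,0],1]]';python3 -m handwheel '[[[0,0,0],[0,0,0.1],1],[[0,0,0],[0,0,0],1]]'; python3 -c "
from h import *; plan([.5787,-.2758,.075],195.5)"
```

```text
t: 25.0
tcp_pos: [0.5789, -0.2767, 0.0816]
ee_rot: [0.0, -0.136, 0.991, -0.001]
ft_force: [1.9, -4.6, 2.0]
opening: 0.273
grip_force: 65.7
t: 25.17
tcp_pos: [0.5789, -0.2767, 0.0795]
ee_rot: [0.001, -0.136, 0.991, -0.001]
ft_force: [2.7, -4.3, 2.6]
opening: 0.274
grip_force: 65.9
t: 25.33
tcp_pos: [0.579, -0.2767, 0.0776]
ee_rot: [0.001, -0.136, 0.991, -0.001]
ft_force: [1.2, -4.1, 5.0]
opening: 0.274
grip_force: 66.2
t 25.33 tcp [ 0.579  -0.2767  0.0776] j [-0.45  0.38 -0.05  1.14 -0.   -0.72] open 0.274 gf 66.2 ft [ 1.2 -4.1  5. ]
yaw -164.4 toolz [ 0.0015 -0.0018 -1.    ]
shift units [0.003 0.045 0.13 ]
turn units [-0.031  0.013  0.025]
```

```bash
python3 -m handwheel '[[[0,0,0],[0,-0.03,0.05],1],[[0,0,0],[0,0,0.05],1],[[0,0,0],[0,0,0],1]]';python3 -m handwheel '[[[0,0,0],[0,0,0.05],1],[[0,0,0],[0,0,0],1]]';python3 -m handwheel '[[[0,0,0],[0,0,0.05],1],[[0,0,0],[0,0,0],1]]'
```

```text
t: 25.58
tcp_pos: [0.579, -0.2767, 0.076]
ee_rot: [0.001, -0.136, 0.991, -0.001]
ft_force: [0.1, -2.5, 6.8]
opening: 0.273
grip_force: 66.5
t: 25.75
tcp_pos: [0.579, -0.2767, 0.0753]
ee_rot: [0.001, -0.136, 0.991, -0.001]
ft_force: [0.3, -2.6, 8.7]
opening: 0.272
grip_force: 66.7
t: 25.92
tcp_pos: [0.5791, -0.2767, 0.0749]
ee_rot: [0.001, -0.136, 0.991, -0.001]
ft_force: [-0.9, -2.0, 9.2]
opening: 0.274
grip_force: 67.1
```

```bash
python3 -m handwheel '[[[0,0,0],[0,0,0.05],1],[[0,0,0],[0,0,0],1]]';python3 -m handwheel '[[[0,0,0],[0,0,0.05],1],[[0,0,0],[0,0,0],1],[[0,0,0],[0,0,0],1]]'; python3 - <<'E'
from h import *
plan([.579,-.2767,.0745],195.5)
P=pose(); imaging.snapshot('scene'); imaging.snapshot('top'); im=imaging.snapshot('scene')
for n in('scene','top'):
  for l,z in (('knob_grip',.09),('shaft_foot',.066),('lid_knob',.035),('pot',.025),('bell',.025),('paperweight',.025),('tape',0)):
    for m in imaging.mark_of(l,n)[:1]: print(n,l,round(m['score'],2),onz(n,m['position'],z).round(3))
cv2.imwrite('pics/s3.png',cv2.resize(im[150:310,150:410,::-1],None,fx=3,fy=3))
E
```

```text
t: 26.08
tcp_pos: [0.5791, -0.2767, 0.0748]
ee_rot: [0.001, -0.136, 0.991, -0.001]
ft_force: [-3.1, -0.8, 15.2]
opening: 0.27
grip_force: 67.9
t: 26.33
tcp_pos: [0.5791, -0.2768, 0.0747]
ee_rot: [0.002, -0.136, 0.991, -0.001]
ft_force: [-4.6, -0.1, 20.7]
opening: 0.276
grip_force: 68.6
t 26.33 tcp [ 0.5791 -0.2768  0.0747] j [-0.45  0.38 -0.06  1.13 -0.   -0.72] open 0.276 gf 68.6 ft [-4.6 -0.1 20.7]
yaw -164.39 toolz [ 0.0033 -0.0018 -1.    ]
shift units [0.005 0.005 0.009]
turn units [-0.038  0.039  0.028]
scene knob_grip 0.68 [ 0.57  -0.278  0.09 ]
scene lid_knob 0.94 [ 0.401 -0.013  0.035]
scene pot 0.89 [0.616 0.244 0.025]
scene bell 0.65 [0.488 0.302 0.025]
scene paperweight 0.83 [0.502 0.161 0.025]
scene tape 0.89 [ 0.69  -0.023  0.   ]
top knob_grip 0.53 [ 0.583 -0.277  0.09 ]
top lid_knob 0.68 [ 0.408 -0.02   0.035]
top pot 0.97 [0.612 0.233 0.025]
top bell 0.72 [0.479 0.301 0.025]
top paperweight 0.96 [0.499 0.157 0.025]
top tape 0.87 [ 0.696 -0.023  0.   ]
```

View pics/s3.png

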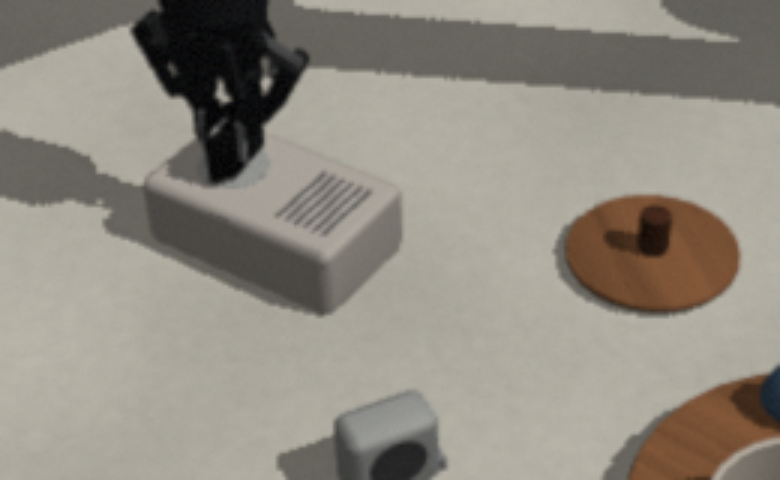

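The knob is seated and the plunger is on its stop: TCP height 0.0747 against 0.075 predicted, with force rising to about 20 N. The lid lies flat and clear, and the other things are in place, so I'm handing in.

```bash
python3 -c "
from workcell import order; print(order.finish_job())"
```

```text
the job is handed in; nothing more can be done
None
```

I handed the job in with the lid flat and clear of the pot and the black knob home on the D-shaft, held pressed against the bottom stop at about 20 N; the hand-in call gave no verdict.

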